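# Clip the strawberry sample to the table easel

### The job

Take the strawberry sample panel (the one with the red edge) out of the dowel rack and stand it on the easel's ledge, behind the lip, leaning against the board with its picture facing out and roughly in the middle. Then take the red-handled spring clamp off the caddy's wall and clip the panel to the board with it: about the middle of the panel's top edge, squarely from above and pushed well down, with one jaw on the picture and the other behind the board. Leave the other panels and the studio things where they are.

Things in the scene. Friction and masses are not known exactly. Their poses are not given: they have to be found in the camera images.
- panel_strawberry: the strawberry sample panel: stiff board 150 mm wide (its y), 125 mm high (z), 8 mm thick (x), about 0.11 kg, red edges, white face with two strawberries. Origin: middle of its lower edge at mid thickness. The picture is on its -x face, the bare brown back on +x. It starts on edge in one of the rack's slots, where it can rock a few degrees; lift it 45 mm to clear the dowels
- panel_top (a point): middle of the strawberry panel's top edge, at mid thickness (125 mm above its origin)
- panel_picture (a point): middle of the strawberry panel's picture face (4 mm to -x and 62.5 mm up from its origin)
- panel_leaf: another panel of the same size and axes standing in the rack, green edges, green leaves; leave alone
- panel_lemon: another panel of the same size and axes standing in the rack, yellow edges, lemons; leave alone
- rack: fixed wooden drying rack: base 190 x 150 x 12 mm, three slots across it at x = -60, 0 and 60 mm, each between dowels 38 mm tall that leave 10 mm for a panel. Origin: under the middle of the base, on the table. The panels stand on the base (lower edge 12 mm above the table), their axes parallel to the rack's
- easel: fixed wooden table easel that carries the board. Origin on the table below the foot of the board's face, front towards -x. Two back struts at y = -75 and 75 mm meet the board 75 mm up its face; behind the board the middle is free
- easel_board: plywood board of the easel, leaning back 15 degrees. Origin: mid width, where its front face meets the ledge's top (42 mm above the table); -x out of the face, y along the ledge, z up the face. 200 mm wide, 8 mm thick (x 0 to 8). Ledge square to the board, 28 mm deep, with a lip 8 mm high from x = -22 to -28 mm. A panel flat on the board has its origin at (-4, 0, 0) mm and parallel axes
- board_top (a point): middle of the board's top edge at its front face, 130 mm up the face from the board's origin (axes as the board's)
- caddy: fixed wooden caddy, open box 130 (x) x 170 (y) x 85 mm high, walls 16 mm thick, short paint tubs inside below the rim. Origin: under its middle, on the table. The clamp is parked on its +x wall (middle of that wall at x = 57 mm)
- clamp: spring clamp, like a big clothes peg: two like steel arms on a pivot, red handles above, jaws with orange pads below; 111 mm long, 24 mm wide (y), 0.07 kg. Origin on the pivot, z towards the handles, x the way jaws and handles open. Starts upright on the caddy's +x wall, pivot 20 mm above the rim, axes as the caddy's. What is clipped can reach up to 8 mm below the pivot
- clamp_handles (a point): between the red handles, 38 mm above the pivot; handles reach from 15 to 56 mm above the pivot. Clipped on 16 mm they are 59 mm apart over their outsides at the top; squeezed fully (about 15 N each) they stop at 30 mm apart over their outsides, faces parallel
- clamp_pads (a point): between the jaw pads, 45 mm below the pivot; the pads are 20 mm long (35 to 55 mm below the pivot) and 24 mm wide. With the handles squeezed fully the jaws gape 33 mm at the top of the pads, 42 mm at their tips; let go, they shut by themselves and press with about 10 N
- clamp_jaw (a joint): opening angle of the clamp between its arms, rad: 0 with 16 mm between the pads (as parked, and on board plus panel; pads parallel), 0.5 fully open, -0.25 fully shut with nothing between
- jar_green: closed jar of green paint, 52 mm across, 80 mm high; origin under its middle; bystander
- jar_red: closed jar of red paint, same size; bystander
- tray: white plastic tray 170 x 250 x 30 mm with a green foam roller in it; origin under its middle; bystander
- brush: yellow brush, 190 mm, lying on the table; bystander
There are look-alikes about, which are no part of the job. There is more than one size of the clamp; the job needs the smaller.

How it is judged (in metres and radians):
On the way, in this order (a step that is already met when the one before it is completed fails the run):
1. the strawberry panel stands on the ledge behind the lip, leaning on the board, picture out, and let go (x of panel_strawberry in the frame of easel_board between -0.02 and 0.002 m and y of panel_strawberry in the frame of easel_board between -0.03 and 0.03 m and z of panel_strawberry in the frame of easel_board between -0.005 and 0.008 m and x of panel_top in the frame of easel_board above -0.01 m and z of panel_top in the frame of easel_board above 0.115 m and x of board_top in the frame of panel_strawberry above 0 m and angle between the y axis of panel_strawberry and the y axis of easel_board, either way round below 0.1 rad and contact force between the fingers and panel_strawberry below 0.1 N), for 0.2 s.
2. the clamp has closed over the panel's top edge and the board (x of panel_strawberry in the frame of easel_board between -0.02 and 0.002 m and y of panel_strawberry in the frame of easel_board between -0.03 and 0.03 m and z of panel_strawberry in the frame of easel_board between -0.005 and 0.008 m and x of panel_top in the frame of easel_board above -0.01 m and z of panel_top in the frame of easel_board above 0.115 m and x of board_top in the frame of panel_strawberry above 0 m and angle between the y axis of panel_strawberry and the y axis of easel_board, either way round below 0.1 rad and contact force between clamp and panel_strawberry above 2 N and contact force between clamp and easel_board above 2 N and value of joint clamp_jaw between -0.1 and 0.12 rad and z of clamp in the frame of easel_board between 0.13 and 0.163 m and y of clamp in the frame of panel_strawberry between -0.03 and 0.03 m and angle between the z axis of clamp and the z axis of easel_board, either way round below 0.3 rad), for 0.2 s.
At the end, for the whole second after the job is handed in: Panel on the ledge behind the lip (within 8 mm), picture out, top within 6 mm of the board, within 30 mm of its middle; clamp biting panel and board (2 N each, jaw -0.1 to 0.12 rad) within 30 mm of the panel's middle, pivot under 33 mm above the board's top, within 17 degrees; both at rest (all of step 2 and linear speed of each of panel_strawberry, clamp below 0.02 m/s); the robot touches nothing.
It fails at once if one of the other two panels is displaced by more than 40 mm (distance of any of panel_leaf, panel_lemon from where it was at the start of the episode above 0.04 m).
It fails at once if a jar, the tray or the brush is displaced by more than 40 mm (distance of any of jar_green, jar_red, tray, brush from where it was at the start of the episode above 0.04 m).
It fails at once if the strawberry panel is tipped over or dropped flat (angle between panel_strawberry's own z axis and vertical above 1 rad).
It also fails if it takes over 62 s, if anything falls off the work surface, if the arm or the gripper's body presses on something with over 40 N, if the wrist force passes 120 N, or if a joint passes its speed limit or range.

### The arm

A 6-joint arm with a two-finger parallel gripper is mounted at the origin on the work surface. World frame = base frame: x ahead of the robot, y to its left, z up, the work surface at z = 0. Lengths are in mm, angles in rad, forces in N, time in s.
With the tool pointing down it reaches from about 325 to 925 mm from the base axis. Payload 3.1 kg.
Tool frame: the origin (TCP) lies at the very end of the fingers, on their centre line; the grasp point (between the pads) lies 19 mm behind it (arm.pinch_z is the distance from the TCP to the grasp point, in mm); z points along the fingers, y is the line along which they close (so a half turn about z gives the same grasp; the last joint's range is limited). The gripper opens to 85 mm and grips with 20 to 120 N. Pads are 22 mm wide; open, the fingers measure 114 mm over their backs; the gripper's body (76 mm by 85 mm) begins 54 mm behind the grasp point. The pads swing forward as they close: fully open they stand 13 mm farther back than shut.
Start: joints at [-1.267, 0.217, 1.613, -0, 1.311, -0.112], TCP at [252.473, -571.749, 231.3] pointing down, gripper open.
Joint ranges: [-2.75, 2.75], [-0.78, 2.1], [0.31, 2.55], [-1.13, 4.27], [0.13, 2.63], [-2.58, 2.58]. Speed limits (rad/s): [2.79, 2.79, 3.14, 3.14, 3.14, 3.14].

### API

Orientations are given as a unit quaternion [x, y, z, w].
In Python, from plant import state, viewer, arm gives the robot as it stands. The module is installed in compiled form; this text tells all that it offers.
- The arm moves only by the tool step_arm, never from a script. Its argument "plan" is a list of rows, each a list of 7 numbers: the opening, from 0 (shut) to 1 (fully open), then the shift along the tool's x, y, z in mm, then the turn, a rotation vector about the tool's x, y, z in units of 8 degrees (1.0 is 8 degrees). A call has 1 to 20 rows; each row is the pose to reach, as a shift and turn from the pose commanded when the call began, along the tool's axes at that moment; what a row does not reach only later rows make up. A row lasts 1/10 s, in which the tool goes at most 50 mm and 8.59 degrees, less where a joint would pass 70% of its speed; a pose out of reach is approached as far as the arm can. A call with a gripper value outside its range is refused whole. The fingers move at their own pace and stop on an object; "newtons" is the grip in N (left out, the last holds). Time passes only in rows, so rows that repeat a pose let the fingers close. It gives the time, the measured TCP pose, the force, the opening and the grip force at its end, in the units of the state.
- state(): the state, without advancing time (a new reading comes with each control period).
- viewer.grab_frame(name): name is "scene" or "top" or "wrist"; returns a dict with "color" (384x512x3 uint8, red, green, blue), "fx", "fy", "cx", "cy" (pixels), "dist_coeffs" ([k1, k2, p1, p2, k3] as OpenCV has them; the pictures are not rectified), "cam_to_world" (4x4, takes a point from camera to world coordinates). Camera axes: x right, y down, z forward; pixel columns grow to the right and rows downward; lengths in mm; the calibration is good to about 2 mm. A picture is of the moment at which its call begins. There is no depth.
- arm.finish_job(): hands the job in; it is judged then, once.
The state is a dict: "time_s": time; "joints": joint angles; "joint_velocities": joint speeds; "tau": joint torques, N m; "position": TCP position; "ee_rot": TCP orientation; "ft_force": force on the tool from outside, world axes, zero at the start; "ft_torque": the same for the moment, N m; "gripper_width": opening from 0.0 (shut) to 1.0 (fully open); "gripper_force": force on a finger pad.
Only numpy, scipy, OpenCV 4.12 (cv2) and the standard library are available. Lean on these libraries where they do the work, as an engineer would, in place of code of your own. Each camera call takes 0.05 s, during which the arm holds its last target. There are 200 camera calls.

## Working session

There is one attempt and no reset: what is moved stays moved. The work goes in short steps, Python scripts to look and compute and a tool call to move; the robot and the scene stay as the last step left them, time stands still between calls to the robot, and variables do not carry over. Pictures are saved under pics/ and viewed, at most 10 in all, crops included, and the job is handed in when it is done.

Besides the shell and the picture viewer there is one more tool, called after "Call:" as name(argument=value, ...) on one line, values as JSON. step_arm: Moves the arm, as the interface text tells. Its arguments: {"type":"object","properties":{"plan":{"type":"array"},"newtons":{"type":"number"}},"required":["plan"]}

```bash
mkdir -p pics; cat > h.py <<'E'
import numpy as np,cv2
from plant import state,viewer,arm
from scipy.spatial.transform import Rotation as R
def grab(n,save=None):
    f=viewer.grab_frame(n)
    if save: cv2.imwrite('pics/'+save+'.png',f['color'][:,:,::-1])
    f['K']=np.array([[f['fx'],0,f['cx']],[0,f['fy'],f['cy']],[0,0,1.]]);f['D']=np.array(f['dist_coeffs'],float);f['T']=np.array(f['cam_to_world'],float)
    return f
def ray(f,uv):
    p=cv2.undistortPoints(np.array(uv,float).reshape(-1,1,2),f['K'],f['D']).reshape(-1,2)
    d=np.c_[p,np.ones(len(p))]@f['T'][:3,:3].T
    return f['T'][:3,3],d
def onz(f,uv,z):
    o,d=ray(f,uv);return o+d*((z-o[2])/d[:,2])[:,None]
def tri(f1,uv1,f2,uv2):
    o1,d1=ray(f1,uv1);o2,d2=ray(f2,uv2);out=[]
    for a,b in zip(d1,d2):
        s=np.linalg.lstsq(np.c_[a,-b],o2-o1,rcond=None)[0];p,q=o1+a*s[0],o2+b*s[1]
        out.append(np.r_[(p+q)/2,np.linalg.norm(p-q)])
    return np.array(out)
def proj(f,P):
    W=np.linalg.inv(f['T']);return cv2.projectPoints(np.array(P,float).reshape(-1,1,3),cv2.Rodrigues(W[:3,:3])[0],W[:3,3],f['K'],f['D'])[0].reshape(-1,2)
E
python3 - <<'E'
from h import *
import pickle
a=grab('scene');b=grab('top');c=grab('wrist')
pickle.dump((a,b,c),open('f0.pkl','wb'))
for n,f in zip('ab',(a,b)): cv2.imwrite(f'pics/{n}.png',cv2.resize(f['color'][:,:,::-1],(800,600)))
for f in (a,b): print(f['T'].round(2).tolist(),f['fx'])
print(state())
E
```

```text
[[-0.77, 0.41, -0.48, 1135.49], [0.63, 0.52, -0.58, 628.75], [0.01, -0.75, -0.66, 909.27], [0.0, 0.0, 0.0, 1.0]] 367.14397008119863
[[-0.02, -0.99, 0.16, 376.68], [-1.0, 0.02, 0.02, -58.91], [-0.02, -0.16, -0.99, 1224.82], [0.0, 0.0, 0.0, 1.0]] 412.69212850680395
{'time_s': 0.15, 'joints': array([-1.26717345e+00,  2.17617412e-01,  1.61457417e+00,  1.16191829e-05,
        1.31129092e+00, -1.12184271e-01]), 'joint_velocities': array([-0.00066743, -0.00286828, -0.00401504, -0.00212684,  0.00181394,
       -0.00134824]), 'tau': array([-3.80854362e-04, -3.97448337e+01, -3.04417062e+01, -2.43175273e-04,
        5.78944295e-03,  3.32445256e-05]), 'position': array([ 252.30029915, -571.13166346,  230.24106326]), 'ee_rot': array([ 9.78465658e-01,  2.06407518e-01, -8.47216791e-05, -9.41137389e-04]), 'ft_force': array([ 0.29199144, -0.18307159,  0.34137802]), 'ft_torque': array([-0.01530367, -0.02836187, -0.07870712]), 'gripper_force': 0.0, 'gripper_width': 0.99989943744494}
```

View pics/a.png

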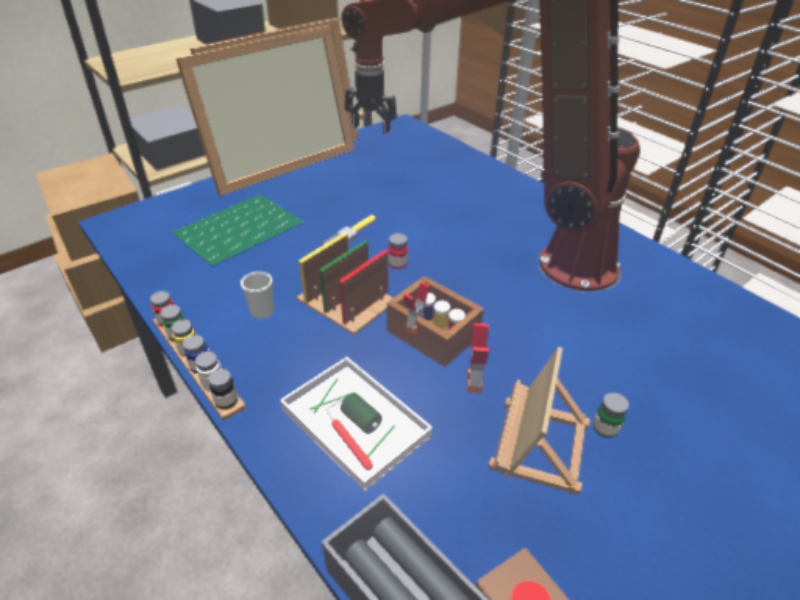

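View pics/b.png

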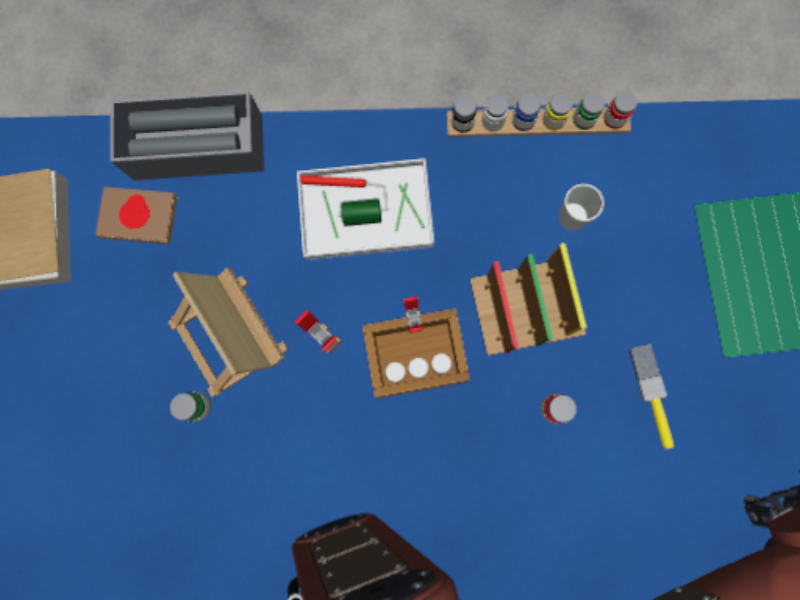

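Scene (800x600 views): the strawberry panel is the red-edged one in the rack, at top (505,305) / scene (365,285). Its bare back faces the scene camera, so the picture faces world -y.

Candidates that could be confused:
- **Panels:** red (505,305), green (540,298), yellow (572,285), and a strawberry-like red block on the table at (135,212).
- **Clamps:** one on the caddy wall at (412,312), and a free-standing one at (318,330) that looks like the larger size.

My choices are the red panel in the rack and the clamp on the caddy. I'll check both in one close crop.

```bash
python3 - <<'E'
import pickle,cv2,numpy as np
a,b,c=pickle.load(open('f0.pkl','rb'))
A=cv2.resize(a['color'][195:320,185:400,::-1],None,fx=3.4,fy=3.4,interpolation=cv2.INTER_CUBIC)
cv2.imwrite('pics/ca.png',A[:600,:800])
B=cv2.resize(b['color'][150:260,100:380,::-1],None,fx=2.85,fy=2.85,interpolation=cv2.INTER_CUBIC)
cv2.imwrite('pics/cb.png',B)
E
```

```text
(no output)
```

View pics/cb.png

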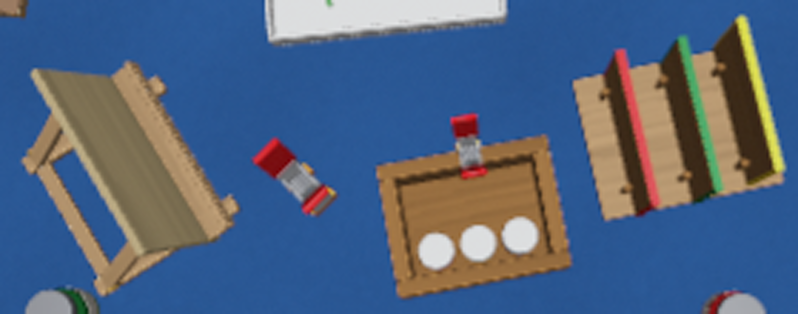

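View pics/ca.png

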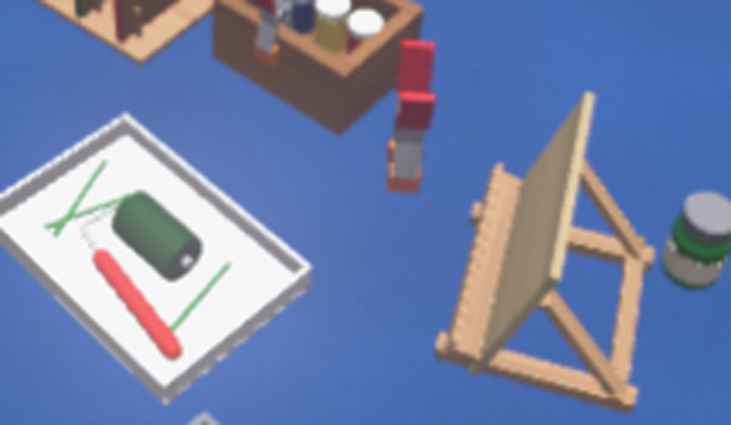

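Both choices are confirmed: the red-edged panel at crop (635,130), and the clamp on the caddy wall at (468,147). The free clamp at (295,178) is larger. The board's top edge runs from (37,70) to (143,250) in the top crop.

```bash
python3 - <<'E'
import pickle
from h import *
a,b,c=pickle.load(open('f0.pkl','rb'))
T=lambda P:np.array(P,float)/2.85+[100,150]
S=lambda P:np.array(P,float)/3.4+[185,195]
# red panel edge, top
hsv=cv2.cvtColor(b['color'],cv2.COLOR_RGB2HSV)
m=((hsv[...,0]<8)|(hsv[...,0]>172))&(hsv[...,1]>130)&(hsv[...,2]>110)
m=m.astype(np.uint8)
n,l,st,ce=cv2.connectedComponentsWithStats(m)
for i in range(1,n):
    if st[i,4]>15: print(st[i],ce[i].round(1))
r=T([[621,52],[651,208]]);print('panel top',onz(b,r,137).round(1))
bt=T([[38,70],[142,249]]);print('board top mid-thick?',onz(b,bt,168.6).round(1))
print('tri board',tri(b,bt,a,S([[557,280],[590,97]])).round(1))
print('tri board sw',tri(b,bt,a,S([[590,97],[557,280]])).round(1))
print('caddy',onz(b,T([[377,168],[547,137],[571,263],[402,296]]),85).round(1))
print('rack base',onz(b,T([[573,80],[607,220],[785,182]]),12).round(1))
E
```

```text
[391  64  14  11  41] [396.   70.9]
[192 112  42   8 212] [211.9 115.6]
[ 76 124  20  23 343] [ 85.7 135.4]
[316 168  15  55 193] [323.3 195. ]
[259 190   8   8  54] [262.7 193.6]
[189 199  14  13 102] [195.5 205. ]
[262 208   9   5  29] [265.8 210.1]
[206 215   9  10  38] [210.3 219.7]
[349 253   7  17  37] [351.1 261.4]
[491 370  21  14 225] [503.3 377. ]
panel top [[ 619.9 -191.   137. ]
 [ 472.  -213.2  137. ]]
board top mid-thick? [[606.8 349.7 168.6]
 [440.6 249.  168.6]]
tri board [[606.8 354.8 161.3   5.5]
 [440.1 251.7 163.1   2.7]]
tri board sw [[572.2 310.9 295.7  24.6]
 [460.4 296.4 -28.5  25.3]]
caddy [[ 520.5   44.8   85. ]
 [ 547.9 -121.9   85. ]
 [ 424.9 -141.6   85. ]
 [ 396.2   21.4   85. ]]
rack base [[ 618.8 -154.9   12. ]
 [ 471.4 -185.3   12. ]
 [ 507.3 -369.7   12. ]]
```

```bash
cat >> h.py <<'E'
def rot(yaw,lean=0,leandir=None):
    "tool down, tool x at heading yaw (deg); then lean: rotate the whole tool by rotvec lean(deg)*axis"
    r=R.from_euler('z',yaw,degrees=True)*R.from_rotvec([np.pi,0,0])
    if lean: r=R.from_rotvec(np.radians(lean)*np.array(leandir,float))*r
    return r
def togo(p,r):
    s=state();q=R.from_quat(s['ee_rot'])
    d=q.inv().apply(np.array(p,float)-s['position']);t=np.degrees((q.inv()*r).as_rotvec())/8
    print('shift',d.round(1),'turn',t.round(2),'rows',max(np.linalg.norm(d)/50,np.linalg.norm(t)*8/8.59).round(1))
E
python3 -c "
from h import *
togo([546,-202,260],rot(10))"
```

```text
shift [ 417.8 -219.1  -29.3] turn [-0.01  0.    1.73] rows 9.5
```

Call:
step_arm(plan=[[0.4, 417, -219, -29, 0, 0, 1.7], [0.4, 417, -219, -29, 0, 0, 1.7], [0.4, 417, -219, -29, 0, 0, 1.7], [0.4, 417, -219, -29, 0, 0, 1.7], [0.4, 417, -219, -29, 0, 0, 1.7], [0.4, 417, -219, -29, 0, 0, 1.7], [0.4, 417, -219, -29, 0, 0, 1.7], [0.4, 417, -219, -29, 0, 0, 1.7], [0.4, 417, -219, -29, 0, 0, 1.7], [0.4, 417, -219, -29, 0, 0, 1.7], [0.4, 417, -219, -29, 0, 0, 1.7], [0.4, 417, -219, -29, 0, 0, 1.7], [0.4, 417, -219, -29, 0, 0, 1.7]])

```text
time_s: 1.45
position: [544.7, -203.8, 259.9]
ee_rot: [0.996, 0.089, -0.001, 0.0]
ft_force: [0.9, -0.7, -0.7]
gripper_width: 0.402
gripper_force: 0.0
```

```bash
python3 - <<'E'
from h import *
import pickle
c=grab('wrist');s=state();pickle.dump(c,open('w1.pkl','wb'))
cv2.imwrite('pics/w1.png',c['color'][:,:,::-1])
print(s['position'],rot(10).as_quat(),s['ee_rot'],s['time_s'],s['gripper_width']);print(c['T'].round(2))
hsv=cv2.cvtColor(c['color'],cv2.COLOR_RGB2HSV)
m=(((hsv[...,0]<8)|(hsv[...,0]>172))&(hsv[...,1]>130)&(hsv[...,2]>80)).astype(np.uint8)
n,l,st,ce=cv2.connectedComponentsWithStats(m)
for i in range(1,n):
    if st[i,4]>100: print(st[i],ce[i].round(1))
print(proj(c,[[620,-191,137],[472,-213,137],[546,-202,137]]))
E
```

```text
[ 544.58213758 -204.03808942  259.90374643] [9.96194698e-01 8.71557427e-02 5.33675007e-18 6.09993324e-17] [ 9.96099490e-01  8.82359740e-02 -4.65925673e-04 -3.59660342e-05] 1.5 0.401073916827
[[ 1.8000e-01 -9.4000e-01 -2.9000e-01  6.1821e+02]
 [-9.8000e-01 -1.7000e-01 -5.0000e-02 -1.9046e+02]
 [-0.0000e+00  3.0000e-01 -9.5000e-01  4.0113e+02]
 [ 0.0000e+00  0.0000e+00  0.0000e+00  1.0000e+00]]
[ 248   91   12  170 1436] [253.6 174.7]
[ 32 140  56  12 473] [ 58.8 145.5]
[  43  182   61   38 1245] [ 73.  199.9]
[[253.49999299  90.61901135]
 [248.45111165 262.04013134]
 [250.7689087  183.155883  ]]
```

View pics/w1.png

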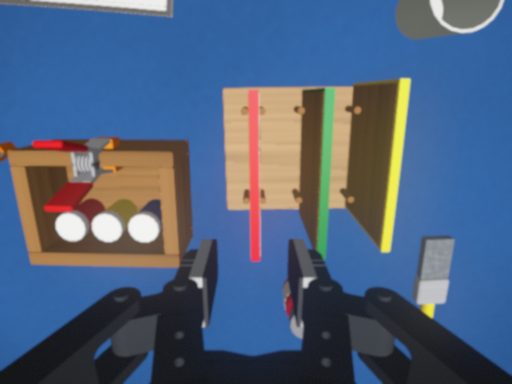

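The wrist view shows the red panel edge running straight from (254,91) to (256,261), between the fingers. The caddy with the clamp is at the left (85,165).

```bash
python3 - <<'E'
from h import *
import pickle
c=pickle.load(open('w1.pkl','rb'))
hsv=cv2.cvtColor(c['color'],cv2.COLOR_RGB2HSV)
m=((hsv[...,0]<8)|(hsv[...,0]>172))&(hsv[...,1]>130)&(hsv[...,2]>80)
rows=np.arange(94,259);pts=[[np.flatnonzero(m[r,235:275]).mean()+235,r] for r in rows]
P=onz(c,pts,137)[:,:2];vx,vy,x0,y0=cv2.fitLine(P.astype(np.float32),cv2.DIST_HUBER,0,.01,.01).ravel()
print('yaw',np.degrees(np.arctan2(vy,vx)));E=onz(c,[[254,91],[255.5,261]],137);print(E,E.mean(0),x0,y0)
print([np.ptp(np.flatnonzero(m[r,235:275])) for r in (100,180,250)])
togo([E.mean(0)[0],E.mean(0)[1],109],rot(np.degrees(np.arctan2(vy,vx))%180))
print('caddy rim',onz(c,[[10,152],[190,141],[190,268],[30,265]],85).round(1))
E
```

```text
yaw 11.08737
[[ 619.78798001 -191.43403871  137.        ]
 [ 474.19002261 -219.15162651  137.        ]] [ 546.98900131 -205.29283261  137.        ] 558.63556 -202.0522
[np.int64(7), np.int64(7), np.int64(8)]
shift [  2.3   1.7 150.9] turn [-0.    0.01 -0.12] rows 3.0
caddy rim [[ 521.3   40.    85. ]
 [ 563.3 -138.6   85. ]
 [ 424.4 -155.2   85. ]
 [ 394.4   23.3   85. ]]
```

Call:
step_arm(plan=[[0.4, 2, 1.5, 50, 0, 0, -0.1], [0.4, 2, 1.5, 100, 0, 0, -0.1], [0.4, 2, 1.5, 130, 0, 0, -0.1], [0.4, 2, 1.5, 149, 0, 0, -0.1], [0.4, 2, 1.5, 149, 0, 0, -0.1], [0.4, 2, 1.5, 149, 0, 0, -0.1], [0.0, 2, 1.5, 149, 0, 0, -0.1], [0.0, 2, 1.5, 149, 0, 0, -0.1], [0.0, 2, 1.5, 149, 0, 0, -0.1], [0.0, 2, 1.5, 149, 0, 0, -0.1], [0.0, 2, 1.5, 149, 0, 0, -0.1], [0.0, 2, 1.5, 149, 0, 0, -0.1], [0.0, 2, 1.5, 149, 0, 0, -0.1]], newtons=30)

```text
time_s: 2.8
position: [549.1, -204.9, 113.6]
ee_rot: [0.995, 0.096, 0.001, 0.001]
ft_force: [-1.5, -0.2, 6.1]
gripper_width: 0.089
gripper_force: 31.5
```

Call:
step_arm(plan=[[0, 0, 0, -20, 0, 0, 0], [0, 0, 0, -60, 0, 0, 0], [0, 0, 0, -110, 0, 0, 0], [0, 0, 0, -160, 0, 0, 0], [0, 4, -25, -186, 0, 0, -0.3], [0, 12, -70, -186, 0, 0, -0.6], [0, 21, -115, -186, 0, 0, -1], [0, 29, -160, -186, 0, 0, -1.4], [0, 38, -205, -186, 0, 0, -1.8], [0, 46, -250, -186, 0, 0, -2.2], [0, 54, -295, -186, 0, 0, -2.5], [0, 62, -340, -186, 0, 0, -2.5], [0, 68, -369, -186, 0, 0, -2.5], [0, 68, -369, -186, 0, 0, -2.5], [0, 68, -369, -186, 0, 0, -2.5], [0, 68, -369, -186, 0, 0, -2.5]])

```text
time_s: 4.4
position: [543.8, 170.2, 297.0]
ee_rot: [0.964, 0.267, -0.0, 0.0]
ft_force: [0.1, -0.0, -0.9]
gripper_width: 0.088
gripper_force: 30.4
```

```bash
python3 - <<'E'
from h import *
import pickle
c=grab('wrist');t=grab('top');s=state();pickle.dump((c,t,s['position'],s['ee_rot']),open('w2.pkl','wb'))
cv2.imwrite('pics/w2.png',cv2.resize(c['color'][:,:,::-1],(800,600)))
print(s['position'],s['ee_rot'],s['time_s'],s['gripper_width'],s['ft_force'])
E
```

```text
[543.97498913 169.82877019 297.18407263] [ 9.63805118e-01  2.66607655e-01 -1.62576471e-04  1.63411944e-04] 4.5 0.08370171156211052 [ 0.39073888  0.19185576 -1.49606001]
```

View pics/w2.png

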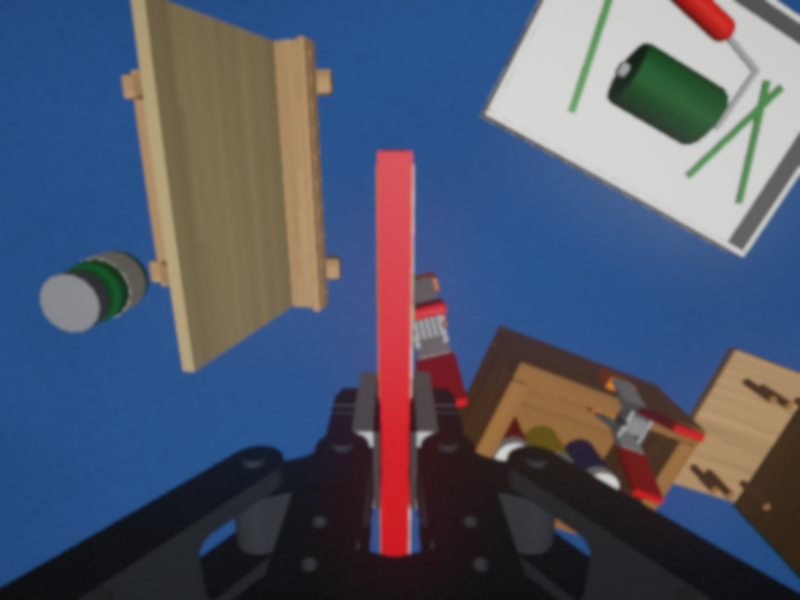

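The board fills the left of the wrist view. Its foot line runs (275,40)–(293,307), the lip runs (311,37)–(323,310), and the near top corner is at (196,370). The panel hangs straight in the fingers.

```bash
python3 - <<'E'
from h import *
import pickle
c,t,p,q=pickle.load(open('w2.pkl','rb'))
W=lambda P:np.array(P,float)*.64
F=onz(c,W([[275,40],[293,307]]),42);print('foot',F.round(1),np.linalg.norm(F[0]-F[1]),np.degrees(np.arctan2(*(F[0]-F[1])[1::-1])))
L=onz(c,W([[313,37],[325,310]]),57);print('lip top outer',L.round(1))
Tn=onz(c,W([[196,370],[148,3]]),167.6);print('top',Tn.round(1),np.degrees(np.arctan2(*(Tn[1]-Tn[0])[1::-1])))
b=pickle.load(open('f0.pkl','rb'))[1]
B=lambda P:np.array(P,float)/2.85+[100,150]
print('topcam top',onz(b,B([[42,71],[146,247]]),167.6).round(1))
print('topcam foot',onz(b,B([[120,78],[208,238]]),42).round(1))
print('panel edge',onz(c,W([[394,152],[395,555]]),297.2+23.4).round(1))
E
```

```text
foot [[626.3 319.6  42. ]
 [455.7 215.   42. ]] 200.10494016425335 31.519625036985385
lip top outer [[640.5 293.8  57. ]
 [472.3 191.9  57. ]]
top [[439.8 244.3 167.6]
 [604.1 345.8 167.6]] 31.705982637274136
topcam top [[606.  346.4 167.6]
 [442.4 245.8 167.6]]
topcam foot [[624.3 313.4  42. ]
 [458.1 219.5  42. ]]
panel edge [[606.4 208.5 320.6]
 [510.3 150.5 320.6]]
```

```bash
cat >> h.py <<'E'
y0=31.55;e=np.array([np.cos(np.radians(y0)),np.sin(np.radians(y0)),0]);n=np.array([-e[1],e[0],0])
O=np.array([541,267.3,42.]);c15,s15=np.cos(np.pi/12),np.sin(np.pi/12)
bx=n*c15-np.array([0,0,s15]);bz=n*s15+np.array([0,0,c15])
E
python3 - <<'E'
from h import *
lean=4;u=n*np.sin(np.radians(lean))+np.array([0,0,np.cos(np.radians(lean))])
P0=O-12*bx+3*bz
t=P0+u*101.6+e*1.5
print(t)
togo(t+[0,0,90],rot(y0,lean,-e)); togo(t,rot(y0,lean,-e))
E
```

```text
[544.22860707 264.9084377  149.35611353]
shift [ 49.1 -81.4  57.8] turn [-0.5   0.01 -0.08] rows 2.2
shift [ 49.1 -81.5 147.8] turn [-0.5   0.01 -0.08] rows 3.5
```

Call:
step_arm(plan=[[0, 20, -35, 15, -0.2, 0, 0], [0, 40, -70, 35, -0.4, 0, -0.1], [0, 49, -81.5, 58, -0.5, 0, -0.1], [0, 49, -81.5, 90, -0.5, 0, -0.1], [0, 49, -81.5, 115, -0.5, 0, -0.1], [0, 49, -81.5, 130, -0.5, 0, -0.1], [0, 49, -81.5, 138, -0.5, 0, -0.1], [0, 49, -81.5, 141, -0.5, 0, -0.1], [0, 49, -81.5, 141, -0.5, 0, -0.1], [0, 49, -81.5, 141, -0.5, 0, -0.1]])

```text
time_s: 5.5
position: [545.1, 266.4, 158.0]
ee_rot: [0.961, 0.274, 0.011, 0.033]
ft_force: [-0.1, -1.2, -0.6]
gripper_width: 0.085
gripper_force: 30.4
```

```bash
python3 - <<'E'
from h import *
a=grab('scene');w=grab('wrist');s=state()
print(s['position'],s['ft_force'],s['time_s'],s['gripper_width'])
A=cv2.resize(a['color'][190:330,290:430,::-1],(400,400),interpolation=3)
W=cv2.resize(w['color'][:,:,::-1],(400,300))
cv2.imwrite('pics/p1.png',np.hstack([A,np.vstack([W,np.zeros((100,400,3),np.uint8)])]))
E
```

```text
[544.90397085 266.48707402 157.90451883] [-0.16331222  0.42744945 -0.87230044] 5.6 0.0882081980484203
```

View pics/p1.png

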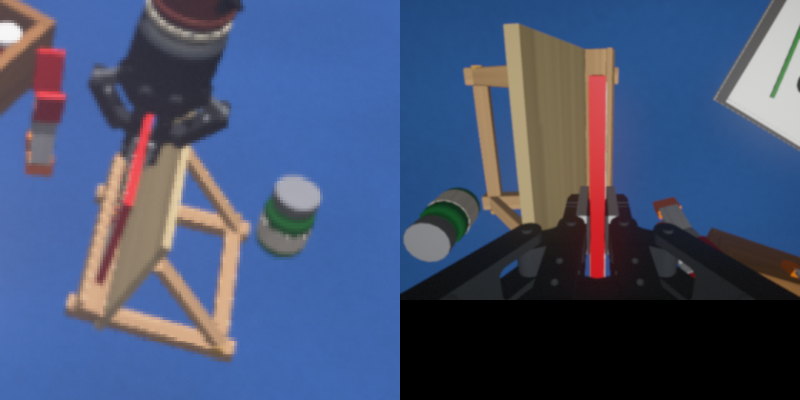

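The panel (red edge, left (150,120)→(100,280)) hangs parallel to the board, above the ledge and behind the lip. I'll lower it gently.

Call:
step_arm(plan=[[0, 0, 1, 3, 0, 0, 0], [0, 0, 1, 6, 0, 0, 0], [0, 0, 1, 8, 0, 0, 0], [0, 0, 1, 9.5, 0, 0, 0], [0, 0, 1, 9.5, 0, 0, 0]])

```text
time_s: 6.1
position: [544.6, 264.8, 147.7]
ee_rot: [0.961, 0.274, 0.009, 0.034]
ft_force: [-2.4, -0.6, 3.7]
gripper_width: 0.086
gripper_force: 31.1
```

Call:
step_arm(plan=[[0.21, 0, 0, 0, 0, 0, 0], [0.21, 0, 0, 0, 0, 0, 0], [0.21, 0, 0, 0, 0, 0, 0], [0.21, 0, 0, 0, 0, 0, 0]])

```text
time_s: 6.5
position: [544.8, 264.8, 146.7]
ee_rot: [0.961, 0.274, 0.009, 0.034]
ft_force: [0.5, 0.1, -0.4]
gripper_width: 0.209
gripper_force: 0.0
```

```bash
python3 - <<'E'
from h import *
a=grab('scene');w=grab('wrist');s=state()
print(s['position'],s['ft_force'],s['time_s'],s['gripper_width'])
A=cv2.resize(a['color'][190:330,290:430,::-1],(400,400),interpolation=3)
W=cv2.resize(w['color'][:,:,::-1],(400,300))
cv2.imwrite('pics/p2.png',np.hstack([A,np.vstack([W,np.zeros((100,400,3),np.uint8)])]))
E
```

```text
[544.75339145 264.78929969 146.71185491] [0.48777456 0.05780733 0.07850029] 6.6 0.20654132701369587
```

View pics/p2.png

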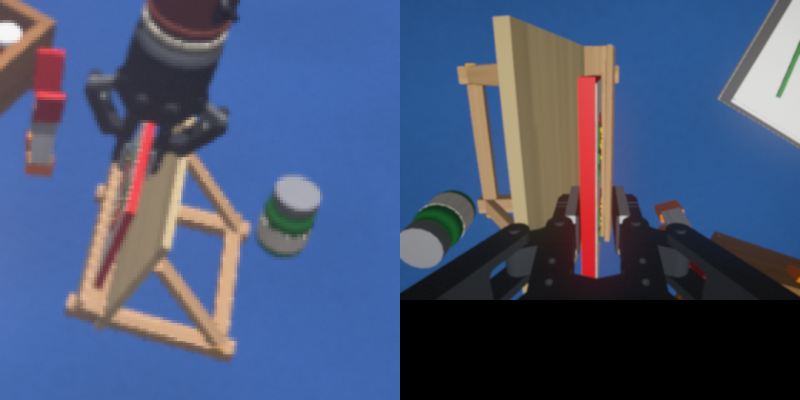

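The panel is released and leans on the rear finger, with the picture to the front and its foot on the ledge. I'll draw the fingers upward so it falls back onto the board.

Call:
step_arm(plan=[[0.21, 0, 0, -6, 0, 0, 0], [0.21, 0, 0, -13, 0, 0, 0], [0.21, 0, 0, -20, 0, 0, 0], [0.21, 0, 0, -28, 0, 0, 0], [0.21, 0, 0, -45, 0, 0, 0], [0.21, 0, 0, -80, 0, 0, 0], [0.21, 0, 0, -120, 0, 0, 0], [0.21, 0, 0, -150, 0, 0, 0], [0.21, 0, 0, -150, 0, 0, 0]])

```text
time_s: 7.5
position: [542.4, 275.2, 304.5]
ee_rot: [0.961, 0.274, 0.016, 0.033]
ft_force: [1.4, 0.6, 0.1]
gripper_width: 0.21
gripper_force: 0.0
```

```bash
python3 - <<'E'
from h import *
import pickle
a=grab('scene');w=grab('wrist');t=grab('top');s=state();pickle.dump((a,w,t),open('w3.pkl','wb'))
print(s['position'],s['ft_force'],s['time_s'])
A=cv2.resize(a['color'][190:330,290:430,::-1],(300,300),interpolation=3)
W=cv2.resize(w['color'][:,:,::-1],(800,600))[:,:500]
cv2.imwrite('pics/p3.png',np.hstack([W,np.vstack([A,np.zeros((300,300,3),np.uint8)])]))
# expected panel top corners flat on board (front edge x=-8, back x=0, z=125)
for x,y,z in [(-8,75,125),(-8,-75,125),(0,75,125),(0,-75,125),(0,100,130),(0,-100,130)]:
    P=O+x*bx-y*e+z*bz; print((x,y,z),(proj(w,[P])[0]/.64).round(0))
E
```

```text
[538.94753829 273.57927619 296.20965852] [-0.42481006  0.559166   -0.21924322] 7.65
(-8, 75, 125) [349. 410.]
(-8, -75, 125) [343. 155.]
(0, 75, 125) [336. 409.]
(0, -75, 125) [328. 155.]
(0, 100, 130) [335. 449.]
(0, -100, 130) [324. 104.]
```

View pics/p3.png

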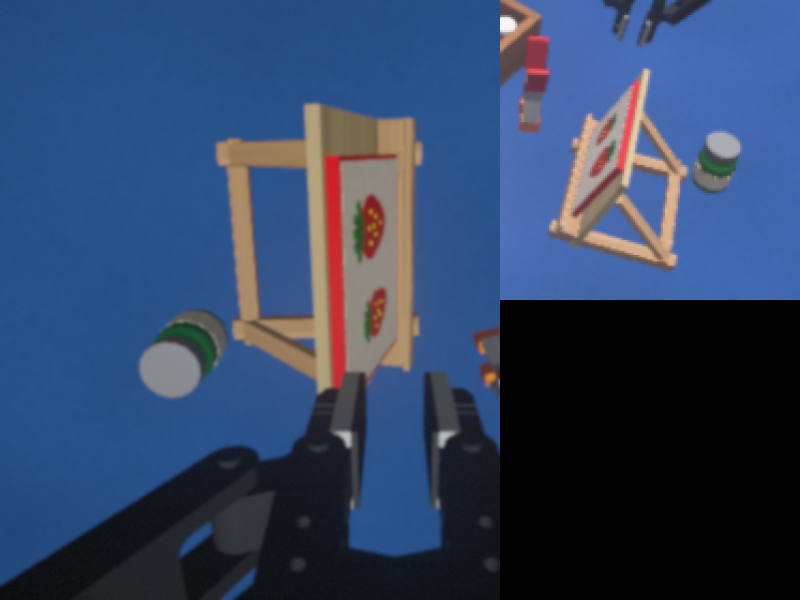

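The panel leans flat on the board, centred, with the picture out. Its top corners at (341,157) match the expected (343,155). Next is the clamp: hover above it.

```bash
python3 - <<'E'
from h import *
togo([528.6,-39.8,290],rot(99.6)); togo([535,120,300],rot(65))
E
```

```text
shift [-174.   259.7   24.5] turn [ 0.44  0.3  -8.47] rows 7.9
shift [-84.3 128.4   5.2] turn [ 0.48  0.15 -4.14] rows 3.9
```

Call:
step_arm(plan=[[1, -42, 64, 4, 0.2, 0, -1], [1, -84, 128, 6, 0.4, 0.1, -2], [1, -110, 165, 10, 0.4, 0.1, -3], [1, -130, 200, 15, 0.4, 0.2, -4], [1, -150, 230, 20, 0.4, 0.2, -5], [1, -174, 260, 24, 0.4, 0.3, -6], [1, -174, 260, 24, 0.4, 0.3, -7], [1, -174, 260, 24, 0.4, 0.3, -8], [1, -174, 260, 24, 0.44, 0.3, -8.5], [1, -174, 260, 24, 0.44, 0.3, -8.5], [1, -174, 260, 24, 0.44, 0.3, -8.5]])

```text
time_s: 8.75
position: [528.2, -39.7, 289.0]
ee_rot: [0.645, 0.764, -0.001, -0.002]
ft_force: [-0.0, 0.0, 0.9]
gripper_width: 1.004
gripper_force: 0.0
```

```bash
python3 - <<'E'
from h import *
import pickle
w=grab('wrist');t=grab('top');s=state();pickle.dump((w,t),open('w4.pkl','wb'))
print(s['position'],R.from_quat(s['ee_rot']).as_matrix()[:,0].round(3),s['time_s'],s['gripper_width'])
cv2.imwrite('pics/w4.png',cv2.resize(w['color'][:,:,::-1],(800,600)))
hsv=cv2.cvtColor(w['color'],cv2.COLOR_RGB2HSV)
m=(((hsv[...,0]<8)|(hsv[...,0]>172))&(hsv[...,1]>130)&(hsv[...,2]>80)).astype(np.uint8)
k,l,st,ce=cv2.connectedComponentsWithStats(m)
for i in range(1,k):
    if st[i,4]>60: print(st[i],ce[i].round(1))
p=np.array([528.6,-39.8,105]);cx=np.array([np.cos(np.radians(9.6)),np.sin(np.radians(9.6)),0]);cy=np.array([-cx[1],cx[0],0])
for dx,dy,dz in [(29.5,12,56),(29.5,-12,56),(-29.5,12,56),(-29.5,-12,56),(0,0,0),(65-57,0,-20)]: print((dx,dy,dz),proj(w,[p+dx*cx+dy*cy+[0,0,dz]])[0].round(1))
E
```

```text
[528.62609661 -39.45631736 289.81218157] [-0.17   0.985  0.001] 8.85 0.997785593313724
[217   0  37  29 556] [235.7  13.4]
[483  57  29  76 896] [499.4 101.6]
[187 109  14  22  75] [196.1 117. ]
[221 170  20  36 471] [229.9 187.5]
[269 171  18  34 411] [277.6 187.4]
(29.5, 12, 56) [289.1 172. ]
(29.5, -12, 56) [288.2 198.7]
(-29.5, 12, 56) [219.9 171.8]
(-29.5, -12, 56) [220.6 198.5]
(0, 0, 0) [254.3 170.7]
(8, 0, -20) [261.6 166.5]
```

View pics/w4.png

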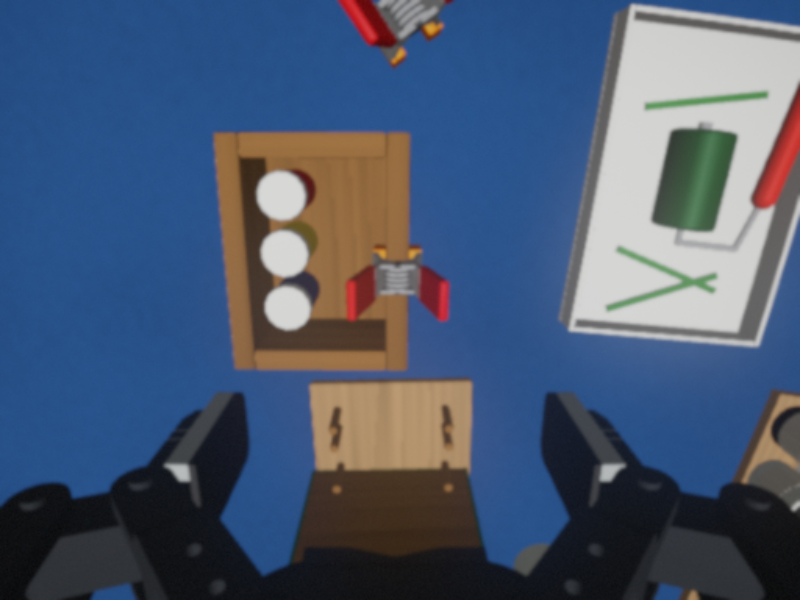

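The clamp is upright on the wall between the open fingers, its handles at (358,297) and (436,295). It sits about 5 mm further toward -y than I assumed.

```bash
python3 -c "
from h import *
togo([529,-44.8,123],rot(99.6))"
```

```text
shift [ -5.5  -0.2 166.8] turn [-0.01 -0.01  0.02] rows 3.3
```

Call:
step_arm(plan=[[1, -5.5, 0, 45, 0, 0, 0], [1, -5.5, 0, 90, 0, 0, 0], [1, -5.5, 0, 130, 0, 0, 0], [1, -5.5, 0, 155, 0, 0, 0], [1, -5.5, 0, 167, 0, 0, 0], [1, -5.5, 0, 167, 0, 0, 0], [1, -5.5, 0, 167, 0, 0, 0], [0, -5.5, 0, 167, 0, 0, 0], [0, -5.5, 0, 167, 0, 0, 0], [0, -5.5, 0, 167, 0, 0, 0], [0, -5.5, 0, 167, 0, 0, 0], [0, -5.5, 0, 167, 0, 0, 0], [0, -5.5, 0, 167, 0, 0, 0], [0, -5.5, 0, 167, 0, 0, 0], [0, -5.5, 0, 167, 0, 0, 0]], newtons=45)

```text
time_s: 10.35
position: [530.4, -45.2, 123.8]
ee_rot: [0.644, 0.765, 0.0, 0.0]
ft_force: [1.2, -0.1, -1.3]
gripper_width: 0.339
gripper_force: 50.7
```

```bash
python3 -c "
from h import *
s=state();print(s['position'],s['ft_force'],s['gripper_width'],s['gripper_force'])
w=grab('wrist');hsv=cv2.cvtColor(w['color'],cv2.COLOR_RGB2HSV)
m=(((hsv[...,0]<8)|(hsv[...,0]>172))&(hsv[...,1]>130)&(hsv[...,2]>80)).astype(np.uint8)
k,l,st,ce=cv2.connectedComponentsWithStats(m)
for i in range(1,k):
    if st[i,4]>60: print(st[i],ce[i].round(1))
"
```

```text
[530.36714613 -45.20832244 123.79611028] [ 1.15611658 -0.07787102 -1.26833549] 0.3385009218860649 50.7082200050354
[132 110  35  43 356] [153.4 126.9]
[ 216  227   19   88 1268] [225.5 273.2]
[ 270  227   20   88 1303] [279.  272.9]
```

```bash
cat >> h.py <<'E'
rc=rot(y0,15,-e)
E
python3 - <<'E'
from h import *
H=O+(143+90+18.8)*bz;print(H)
togo(H,rc); togo(H+[0,0,60],rc)
E
```

```text
[506.89995799 322.83736466 285.22012306]
shift [ 366.7   39.9 -161.3] turn [-1.64 -1.12  8.49] rows 8.1
shift [ 366.7   39.9 -221.3] turn [-1.64 -1.12  8.49] rows 8.6
```

Call:
step_arm(plan=[[0, 0, 0, -15, 0, 0, 0], [0, 0, 0, -50, 0, 0, 0], [0, 0, 0, -100, 0, 0, 0], [0, 0, 0, -150, 0, 0, 0], [0, 10, 0, -195, 0, 0, 0], [0, 50, 5, -200, -0.2, -0.1, 1], [0, 95, 10, -200, -0.4, -0.3, 2], [0, 140, 15, -200, -0.6, -0.4, 3], [0, 185, 20, -200, -0.8, -0.5, 4], [0, 230, 25, -200, -1, -0.7, 5], [0, 275, 30, -200, -1.2, -0.8, 6], [0, 320, 35, -200, -1.4, -0.9, 7], [0, 355, 39, -200, -1.5, -1, 8], [0, 367, 40, -200, -1.64, -1.12, 8.5], [0, 367, 40, -200, -1.64, -1.12, 8.5], [0, 367, 40, -200, -1.64, -1.12, 8.5]])

```text
time_s: 12.0
position: [505.6, 324.1, 323.6]
ee_rot: [0.954, 0.27, 0.034, 0.126]
ft_force: [-0.4, -0.5, -0.9]
gripper_width: 0.338
gripper_force: 49.7
```

```bash
python3 - <<'E'
from h import *
import pickle
w=grab('wrist');t=grab('top');a=grab('scene');s=state();pickle.dump((w,t,a),open('w5.pkl','wb'))
print(s['position'],s['time_s'],s['gripper_width'],s['gripper_force'])
hsv=cv2.cvtColor(w['color'],cv2.COLOR_RGB2HSV)
def comps(m,mn=40):
    k,l,st,ce=cv2.connectedComponentsWithStats(m.astype(np.uint8))
    for i in range(1,k):
        if st[i,4]>mn: print(st[i],ce[i].round(1))
print('red');comps(((hsv[...,0]<6)|(hsv[...,0]>172))&(hsv[...,1]>130)&(hsv[...,2]>80))
print('orange');comps((hsv[...,0]>8)&(hsv[...,0]<20)&(hsv[...,1]>180)&(hsv[...,2]>120),15)
# expected tip pixels if pivot 18.8 beyond TCP on axis
M=R.from_quat(s['ee_rot']);
for y,x,z in [(0,0,18.8),(21,0,74),(-21,0,74),(21,12,74),(-21,12,74)]: print((x,y,z),proj(w,[s['position']+M.apply([x,y,z])])[0].round(1))
# board reprojection
for P in [(0,75,125),(0,-75,125),(-8,-75,125),(0,-100,130),(8,-100,130)]: print('board',P,proj(w,[O+P[0]*bx-P[1]*e+P[2]*bz])[0].round(1))
H=O+(143+90+18.8)*bz; togo(H,rc); togo(O+(143+18.8)*bz,rc)
E
```

```text
[506.52873707 322.40391439 324.1025197 ] 12.15 0.33550220846019096 49.705002307891846
red
[404  13  53  63 924] [429.2  43.3]
[242  92  13 121 929] [246.4 151.6]
[334 216  24  12 163] [345.5 221.1]
[ 216  227   18   87 1174] [225.4 272.3]
[ 271  227   19   86 1095] [280.5 273.2]
[326 238  38  35 743] [344.3 255.1]
orange
[213 195  12   9  60] [219.6 197.5]
[278 195  14   9  58] [282.3 197.9]
[304 219  10   7  42] [308.1 221.8]
(0, 0, 18.8) [257.6 237.9]
(0, 21, 74) [286.2 204.4]
(0, -21, 74) [226.5 204.2]
(12, 21, 74) [286.8 188. ]
(12, -21, 74) [226.1 187.9]
board (0, 75, 125) [245.3 243.1]
board (0, -75, 125) [244.4  91.9]
board (-8, -75, 125) [253.3  91.9]
board (0, -100, 130) [244.1  62. ]
board (8, -100, 130) [234.9  62. ]
shift [  0.6 -10.2  37.5] turn [-0.01  0.01 -0.01] rows 0.8
shift [  0.8 -10.1 127.5] turn [-0.01  0.01 -0.01] rows 2.6
```

Call:
step_arm(plan=[[0, 0, -9, 20, 0, 0, 0], [0, 0.7, -9, 50, 0, 0, 0], [0, 0.7, -9, 67, 0, 0, 0], [0, 0.7, -9, 67, 0, 0, 0], [0, 0.7, -9, 67, 0, 0, 0]])

```text
time_s: 12.65
position: [511.9, 315.3, 257.3]
ee_rot: [0.955, 0.268, 0.035, 0.125]
ft_force: [-1.3, 0.2, -1.1]
gripper_width: 0.33
gripper_force: 49.7
```

```bash
python3 - <<'E'
from h import *
import pickle
w=grab('wrist');a=grab('scene');t=grab('top');s=state();pickle.dump((w,a,t),open('w6.pkl','wb'))
print(s['position'],s['time_s'],s['ft_force'])
hsv=cv2.cvtColor(w['color'],cv2.COLOR_RGB2HSV)
def comps(m,mn=40):
    k,l,st,ce=cv2.connectedComponentsWithStats(m.astype(np.uint8))
    for i in range(1,k):
        if st[i,4]>mn: print(st[i],ce[i].round(1))
red=((hsv[...,0]<6)|(hsv[...,0]>172))&(hsv[...,1]>130)&(hsv[...,2]>80)
org=(hsv[...,0]>8)&(hsv[...,0]<20)&(hsv[...,1]>180)&(hsv[...,2]>120)
comps(red);print('o');comps(org,15)
for r in (110,130,150,170): print(r,np.flatnonzero(red[r,220:280])[[0,-1]]+220)
for P in [(0,75,125),(0,-75,125),(-8,-75,125),(0,-100,130),(8,-100,130)]: print('board',P,proj(w,[O+P[0]*bx-P[1]*e+P[2]*bz])[0].round(1))
M=R.from_quat(s['ee_rot'])
for y,x,z in [(21,12,74),(-21,12,74)]: print((x,y,z),proj(w,[s['position']+M.apply([x,y,z])])[0].round(1))
togo(O+(143+18.8)*bz,rc)
E
```

```text
[512.66098142 316.54107686 259.00265259] 12.8 [-0.34723022  0.08248896  0.2812911 ]
[ 433    1   59   73 1286] [461.1  36.4]
[ 248   94   15  119 1212] [253.5 151.5]
[309 210  16   9  44] [316.2 213.2]
[ 216  227   19   87 1190] [225.5 272.5]
[ 271  227   19   86 1103] [280.4 273.2]
[354 239  32  16 252] [370.6 246.6]
[250 253   9  26 232] [254.  265.6]
[343 262  44  29 658] [362.2 276.2]
o
[213 195  12   9  56] [219.7 197.8]
[278 195  14   9  61] [282.4 197.9]
[316 237  13   9  62] [321.3 240.8]
110 [248 258]
130 [249 258]
150 [249 258]
170 [249 258]
board (0, 75, 125) [251.9 279.3]
board (0, -75, 125) [251.2  93.2]
board (-8, -75, 125) [262.5  93.2]
board (0, -100, 130) [251.   54.6]
board (8, -100, 130) [239.1  54.6]
(12, 21, 74) [283.9 186.5]
(12, -21, 74) [222.6 186.4]
shift [-1.7 -1.2 62.5] turn [-0.01 -0.01 -0.02] rows 1.3
```

Call:
step_arm(plan=[[0, -1, -1.5, 8, 0, 0, 0], [0, -1, -1.5, 18, 0, 0, 0], [0, -1, -1.5, 28, 0, 0, 0], [0, -1, -1.5, 36, 0, 0, 0], [0, -1, -1.5, 42, 0, 0, 0], [0, -1, -1.5, 42, 0, 0, 0]])

```text
time_s: 13.4
position: [515.0, 306.9, 214.0]
ee_rot: [0.954, 0.269, 0.033, 0.126]
ft_force: [-0.0, 0.7, -0.6]
gripper_width: 0.339
gripper_force: 49.7
```

```bash
cat > chk.py <<'E'
from h import *
w=grab('wrist');s=state()
print(s['position'],s['time_s'],s['ft_force'],s['gripper_width'])
hsv=cv2.cvtColor(w['color'],cv2.COLOR_RGB2HSV)
red=((hsv[...,0]<6)|(hsv[...,0]>172))&(hsv[...,1]>130)&(hsv[...,2]>80)
org=(hsv[...,0]>8)&(hsv[...,0]<20)&(hsv[...,1]>180)&(hsv[...,2]>120)
for m in (red,org):
    k,l,st,ce=cv2.connectedComponentsWithStats(m.astype(np.uint8))
    print([(st[i].tolist(),ce[i].round(1).tolist()) for i in range(1,k) if st[i,4]>15 and 190<ce[i][0]<310])
for P in [(0,-75,125),(-8,-75,125)]: print('exp',P,proj(w,[O+P[0]*bx-P[1]*e+P[2]*bz])[0].round(1))
togo(O+(143+18.8)*bz,rc)
E
python3 chk.py
```

```text
[515.39218036 307.26886248 214.89641671] 13.45 [-0.12477266  0.22010458 -0.64992443] 0.33689027825848
[([252, 91, 16, 122, 1521], [258.0, 149.0]), ([216, 227, 19, 87, 1205], [225.6, 272.4]), ([270, 227, 20, 87, 1248], [279.6, 271.9]), ([253, 253, 11, 57, 618], [258.0, 281.3])]
[([213, 195, 12, 9, 51], [220.0, 197.8]), ([278, 195, 14, 9, 66], [282.6, 197.8])]
exp (0, -75, 125) [255.9  89.8]
exp (-8, -75, 125) [269.8  89.8]
shift [ 1.   1.1 17.5] turn [-0.01  0.02 -0.01] rows 0.4
```

Call:
step_arm(plan=[[0, 0, 0, 7, 0, 0, 0], [0, 0, 0, 13, 0, 0, 0], [0, 0, 0, 17, 0, 0, 0], [0, 0, 0, 17, 0, 0, 0], [0, 0, 0, 17, 0, 0, 0]])

```text
time_s: 13.95
position: [518.3, 305.4, 204.6]
ee_rot: [0.955, 0.268, 0.036, 0.124]
ft_force: [-8.5, 1.4, 16.0]
gripper_width: 0.34
gripper_force: 51.8
```

```bash
python3 chk.py
```

```text
[518.23382022 305.42319865 204.57311539] 14.0 [-8.91108364  1.99699869 15.82696177] 0.33151535653048775
[([251, 95, 17, 119, 1541], [257.5, 151.1]), ([216, 228, 19, 86, 1205], [225.5, 272.8]), ([270, 228, 20, 86, 1278], [279.4, 272.3]), ([252, 254, 12, 69, 749], [258.0, 287.7])]
[([278, 195, 14, 10, 68], [282.8, 198.5]), ([213, 196, 12, 8, 53], [219.8, 198.4])]
exp (0, -75, 125) [255.1  93.9]
exp (-8, -75, 125) [269.7  93.9]
shift [-0.6  0.8  6.7] turn [-0.01 -0.01 -0.02] rows 0.1
```

It touched something about 7 mm early. The clamp may have shifted along the fingers during the squeeze, so I'll check the pad positions in the scene frame from the hover.

```bash
python3 - <<'E'
from h import *
import pickle
w,t,a=pickle.load(open('w5.pkl','rb'))
pos=np.array([506.53,322.4,324.1]);M=rc
for nm,f in (('scene',a),('top',t),('wrist',w)):
    hsv=cv2.cvtColor(f['color'],cv2.COLOR_RGB2HSV)
    org=(hsv[...,0]>5)&(hsv[...,0]<22)&(hsv[...,1]>150)&(hsv[...,2]>90)
    red=((hsv[...,0]<5)|(hsv[...,0]>172))&(hsv[...,1]>130)&(hsv[...,2]>80)
    c=proj(f,[pos+M.apply([0,0,60])])[0]
    for q,m in (('o',org),('r',red)):
        k,l,st,ce=cv2.connectedComponentsWithStats(m.astype(np.uint8))
        print(nm,q,[(st[i].tolist(),ce[i].round(1).tolist()) for i in range(1,k) if st[i,4]>5 and np.linalg.norm(ce[i]-c)<70])
    for d in (7,19,31):
        print(d,[tuple(int(v) for v in proj(f,[pos+M.apply([x,y,d+z])])[0].round()) for x,y,z in [(12,-17,35),(12,-21,55),(-12,-21,55),(12,17,35),(12,21,55),(-12,21,55)]],'handletop',[tuple(int(v) for v in proj(f,[pos+M.apply([x,y,d-56])])[0].round()) for x,y in [(12,15),(-12,15),(12,-15),(-12,-15)]])
E
```

```text
scene o [([371, 223, 3, 7, 14], [372.4, 226.4])]
scene r [([376, 197, 3, 4, 6], [377.3, 198.5]), ([379, 197, 11, 17, 63], [384.3, 204.5]), ([302, 207, 10, 19, 153], [306.4, 215.7]), ([370, 206, 3, 3, 6], [370.7, 206.7]), ([326, 228, 29, 61, 146], [346.8, 254.9]), ([333, 260, 7, 12, 28], [336.3, 265.8])]
7 [(374, 222), (372, 228), (373, 222), (362, 217), (356, 221), (358, 215)] handletop [(381, 192), (382, 185), (393, 197), (393, 191)]
19 [(372, 225), (370, 231), (371, 225), (359, 220), (354, 224), (356, 218)] handletop [(378, 195), (379, 189), (390, 201), (391, 194)]
31 [(370, 228), (368, 234), (369, 227), (357, 223), (352, 227), (354, 221)] handletop [(376, 199), (377, 192), (388, 204), (388, 198)]
top o [([141, 192, 5, 6, 14], [142.8, 194.4]), ([120, 194, 9, 11, 49], [124.5, 198.9]), ([106, 209, 7, 6, 28], [108.4, 211.5]), ([153, 210, 4, 5, 10], [153.9, 212.0])]
top r [([119, 181, 54, 49, 198], [137.3, 207.5]), ([135, 188, 13, 12, 73], [141.3, 193.5]), ([83, 203, 24, 10, 114], [92.5, 207.9]), ([150, 208, 9, 10, 42], [155.0, 212.0])]
7 [(101, 204), (105, 205), (110, 213), (112, 196)
[... 362 characters left out ...]
, 16, 15, 135], [218.5, 196.3]), ([277, 190, 16, 15, 126], [284.3, 196.4]), ([299, 203, 5, 6, 18], [301.1, 205.4]), ([302, 218, 13, 9, 77], [307.9, 221.4])]
wrist r [([243, 93, 12, 120, 894], [246.5, 151.6]), ([216, 227, 18, 87, 1174], [225.4, 272.3]), ([271, 227, 19, 86, 1095], [280.5, 273.2])]
7 [(229, 203), (225, 193), (226, 227), (286, 203), (289, 193), (288, 227)] handletop [(306, 293), (302, 350), (216, 292), (218, 350)]
19 [(230, 197), (226, 188), (227, 220), (284, 197), (287, 188), (286, 220)] handletop [(301, 273), (298, 327), (219, 273), (221, 327)]
31 [(231, 191), (227, 183), (228, 214), (282, 191), (285, 183), (284, 214)] handletop [(297, 257), (294, 308), (222, 257), (224, 308)]
```

```bash
python3 - <<'E'
from h import *
import pickle
s=state();f,t=s['ft_force'],s['ft_torque'];print(f,t,s['joints'],s['position'])
# line of action: point on line closest to ref, about TCP
r=np.cross(f,t*1000)/(f@f);print('closest pt rel ref (mm)',r)
# board axis comps
B=np.c_[bx,-e,bz];print('f in board',B.T@f,'t',B.T@t,'r in board',B.T@r)
w=grab('wrist');a=grab('scene');t=grab('top');pickle.dump((w,a,t),open('w7.pkl','wb'))
f=a;hsv=cv2.cvtColor(f['color'],cv2.COLOR_RGB2HSV)
pos=s['position'];M=R.from_quat(s['ee_rot']);print((M.inv()*rc).as_rotvec())
org=(hsv[...,0]>5)&(hsv[...,0]<22)&(hsv[...,1]>150)&(hsv[...,2]>90)
red=((hsv[...,0]<5)|(hsv[...,0]>172))&(hsv[...,1]>130)&(hsv[...,2]>80)
c=proj(f,[pos+M.apply([0,0,40])])[0];print(c)
for m in (org,red):
    k,l,st,ce=cv2.connectedComponentsWithStats(m.astype(np.uint8))
    print([st[i].tolist() for i in range(1,k) if st[i,4]>4 and np.linalg.norm(ce[i]-c)<60])
for P in [(-8,75,125),(-8,-75,125),(0,100,130),(0,-100,130)]: print(P,proj(a,[O+P[0]*bx-P[1]*e+P[2]*bz])[0].round(1))
E
```

```text
[-8.91108364  1.99699869 15.82696177] [-0.3721629   1.31558879 -0.3681472 ] [ 0.54631797  0.20755302  1.69620268 -0.27462676  1.24674554  1.65849956] [518.23382022 305.42319865 204.57311539]
closest pt rel ref (mm) [-64.56342949 -27.46667978 -32.88560398]
f in board [ 2.05128409  6.54896732 16.93491644] t [ 1.36630181 -0.37122066 -0.01503456] r in board [ 18.53354288  69.39164584 -29.07963463]
[-0.00179943 -0.00158512 -0.00314029]
[351.57867668 246.20368504]
[[336, 248, 3, 5, 6], [354, 253, 2, 6, 8]]
[[302, 207, 10, 19, 153], [361, 231, 9, 13, 45], [352, 238, 2, 3, 5], [326, 247, 25, 42, 92], [333, 260, 7, 12, 29]]
(-8, 75, 125) [352.  226.4]
(-8, -75, 125) [343.5 266.6]
(0, 100, 130) [356.6 220.6]
(0, -100, 130) [345.7 274.5]
```

The line of force runs through the middle of the board's top, so the clamp is seated on the board with its pivot about 149 mm up the face, inside the required range. I'll ease the push a little and release.

Call:
step_arm(plan=[[0, 0, 0, -2, 0, 0, 0], [0, 0, 0, -4, 0, 0, 0], [0, 0, 0, -4, 0, 0, 0], [0, 0, 0, -4, 0, 0, 0]])

```text
time_s: 14.55
position: [518.0, 305.4, 204.8]
ee_rot: [0.954, 0.269, 0.036, 0.125]
ft_force: [-2.4, 0.5, 6.5]
gripper_width: 0.336
gripper_force: 50.6
```

```bash
python3 chk.py
```

```text
[517.98389238 305.35829157 204.80135915] 14.6 [-2.57501152  0.30947393  6.87791378] 0.33688392627705777
[([251, 94, 17, 120, 1547], [257.7, 150.9]), ([216, 227, 19, 87, 1217], [225.5, 272.5]), ([270, 227, 20, 87, 1277], [279.4, 272.1]), ([253, 253, 11, 69, 749], [258.0, 287.4])]
[([213, 195, 12, 9, 53], [219.8, 197.9]), ([278, 195, 14, 9, 65], [282.8, 198.0])]
exp (0, -75, 125) [255.2  93.4]
exp (-8, -75, 125) [269.8  93.3]
shift [-0.3  0.8  7. ] turn [-0.01 -0.01 -0.02] rows 0.1
```

Call:
step_arm(plan=[[0.5, 0, 0, 0, 0, 0, 0], [0.65, 0, 0, 0, 0, 0, 0], [0.8, 0, 0, 0, 0, 0, 0], [1, 0, 0, 0, 0, 0, 0], [1, 0, 0, 0, 0, 0, 0], [1, 0, 0, 0, 0, 0, 0], [1, 0, 0, 0, 0, 0, 0]])

```text
time_s: 15.3
position: [517.7, 304.7, 203.6]
ee_rot: [0.954, 0.269, 0.035, 0.125]
ft_force: [-0.5, -0.4, -0.2]
gripper_width: 0.997
gripper_force: 0.0
```

Call:
step_arm(plan=[[1, 0, 0, -10, 0, 0, 0], [1, 0, 0, -30, 0, 0, 0], [1, 0, 0, -60, 0, 0, 0], [1, 0, 0, -90, 0, 0, 0], [1, 0, 0, -120, 0, 0, 0], [1, 0, 0, -120, 0, 0, 0], [1, 0, 0, -120, 0, 0, 0]])

```text
time_s: 16.0
position: [501.8, 331.8, 321.0]
ee_rot: [0.954, 0.269, 0.036, 0.125]
ft_force: [-0.4, 0.5, -0.2]
gripper_width: 1.0
gripper_force: 0.0
```

```bash
cat > ver.py <<'E'
from h import *
import pickle
w=grab('wrist');a=grab('scene');t=grab('top');s=state();pickle.dump((w,a,t),open('w8.pkl','wb'));print(s['time_s'],s['position'],s['ft_force'])
for nm,f in (('scene',a),('top',t),('wrist',w)):
    hsv=cv2.cvtColor(f['color'],cv2.COLOR_RGB2HSV)
    org=(hsv[...,0]>5)&(hsv[...,0]<22)&(hsv[...,1]>150)&(hsv[...,2]>90)
    red=((hsv[...,0]<5)|(hsv[...,0]>172))&(hsv[...,1]>130)&(hsv[...,2]>80)
    c=proj(f,[O+160*bz])[0]
    for q,m in (('o',org),('r',red)):
        k,l,st,ce=cv2.connectedComponentsWithStats(m.astype(np.uint8))
        print(nm,q,[(st[i].tolist(),ce[i].round(1).tolist()) for i in range(1,k) if st[i,4]>5 and np.linalg.norm(ce[i]-c)<80])
    # predicted handle-top outer corners for pivot heights (relaxed: +-29.5 at 56 up)
    for pz in (138,149,160):
        print(pz,'handle tops',[tuple(int(v) for v in proj(f,[O+x*bx-y*e+(pz+56)*bz])[0].round()) for x in (-29.5,29.5) for y in (-12,12)],'front pad',[tuple(int(v) for v in proj(f,[O-10*bx-y*e+(pz-z)*bz])[0].round()) for z in (35,55) for y in (-12,12)])
    print('panel top',[tuple(int(v) for v in proj(f,[O-8*bx-y*e+125*bz])[0].round()) for y in (-75,75)])
E
python3 ver.py
```

```text
16.15 [500.70585321 330.61306061 317.46677044] [ 0.02783742 -0.42031286  0.17989539]
scene o []
scene r [([302, 207, 10, 19, 153], [306.4, 215.7]), ([351, 225, 7, 15, 44], [353.7, 231.5]), ([363, 233, 13, 13, 73], [368.9, 239.3]), ([328, 248, 24, 43, 93], [344.3, 264.6]), ([335, 262, 5, 10, 15], [337.5, 266.7])]
138 handle tops [(351, 230), (353, 223), (373, 239), (374, 233)] front pad [(343, 253), (345, 247), (340, 257), (342, 251)]
149 handle tops [(353, 227), (354, 221), (375, 237), (376, 230)] front pad [(345, 251), (346, 244), (342, 255), (343, 248)]
160 handle tops [(355, 224), (356, 218), (377, 234), (378, 228)] front pad [(347, 248), (348, 242), (343, 253), (345, 246)]
panel top [(344, 267), (352, 226)]
top o [([138, 194, 7, 4, 17], [140.9, 195.1]), ([139, 199, 8, 9, 27], [143.4, 202.7])]
top r [([119, 181, 14, 27, 130], [125.6, 196.2]), ([135, 189, 12, 11, 50], [140.7, 193.8]), ([189, 199, 14, 13, 104], [195.6, 204.9]), ([106, 207, 17, 11, 119], [114.1, 212.1]), ([135, 208, 35, 22, 99], [146.3, 220.8]), ([149, 209, 9, 9, 33], [153.5, 212.9])]
138 handle tops [(125, 195), (13
[... 510 characters left out ...]
 220, 12, 8, 66], [314.3, 223.0])]
wrist r [([252, 95, 10, 75, 572], [255.8, 131.2]), ([208, 175, 25, 39, 644], [220.0, 193.8]), ([266, 175, 17, 40, 467], [273.9, 194.1]), ([253, 195, 7, 50, 343], [256.0, 219.1]), ([303, 197, 14, 9, 23], [307.6, 200.2]), ([307, 217, 6, 8, 13], [308.4, 220.0])]
138 handle tops [(294, 181), (293, 211), (215, 181), (217, 211)] front pad [(264, 158), (264, 181), (263, 154), (263, 176)]
149 handle tops [(296, 185), (294, 216), (214, 185), (215, 216)] front pad [(264, 160), (264, 183), (264, 156), (263, 178)]
160 handle tops [(298, 189), (296, 221), (212, 189), (213, 221)] front pad [(265, 162), (264, 186), (264, 158), (264, 181)]
panel top [(263, 94), (262, 245)]
```

The numbers agree across the views. The clamp pivot is about 140 mm up the face, the pads are about 16 mm apart on panel and board, and the panel hasn't moved. The arm is clear, so I'm handing in.

```bash
python3 -c "
from plant import arm
print(arm.finish_job())"
```

```text
the job is handed in; nothing more can be done
None
```

The strawberry panel stands on the ledge, leaning on the board with its picture out, the small red clamp is clipped over the middle of its top edge, and the job is handed in; I confirmed the final clip only by measurements from the camera frames, not by viewing a picture, and no verdict came back.

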